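Fetch the fuel-additive bottle and open its safety cap

TASK

Lift the square bottle upright out of the parts bin and stand it fully down in the square bench holder with its cap still on. Then open its safety cap: press the cap down, twist it counter-clockwise while pressed, lift it straight off, and finish still holding the cap level, right above the open bottle and about 8 cm clear of its neck, with the bottle left standing in the holder. Keep the bottle upright throughout and do not disturb the other parts lying about.

Things in the scene. Friction and masses are not known exactly. Their poses are not given: they have to be found in the camera images.
- bin: grey open parts bin fixed to the bench, 130 x 260 x 60 mm high, walls and floor 5 mm, one dividing wall across its middle makes two equal compartments (at y = -63 mm and y = +63 mm in its frame). The bottle stands in one of them, a socket lies in the other. Origin: centre of its underside, z up, y along its long side.
- bottle: white square plastic bottle, 56 x 56 mm, vertical sides to 72 mm high (lowest 6 mm stepped in to 47 x 47), then a round collar (radius 21 mm) to 83 mm and a neck 24 mm across; 116 mm high with the cap on, about 0.3 kg. Loose, upright. Origin: centre of its underside; z up; x and y square to its sides. It may be carried by its locked cap.
- neck (a point): point on the bottle's axis at the neck's top, 104 mm above the bottle's origin. A spring plunger, 18 mm wide, stands out of the neck and pushes the cap up; with the cap off its top is 118 mm above the bottle's origin.
- cap: black round ribbed cap, 44 mm across, 26 mm high, straight sides. Origin: centre of its lower rim; z up through its top. Locked, its rim is 90 mm above the bottle's origin and its x axis matches the bottle's. Pinched by its sides from above with 60 N or more it can be carried, pressed and turned.
- cap_top (a point): centre of the cap's top, 26 mm above its origin. Lock: push the cap 6 to 7 mm down (7 mm: hard stop; spring 5 N at first, about 11 N at the stop) and, pressed, turn it counter-clockwise seen from above: free from 45 degrees, stopped at about 75, so turn about 60. Unpressed it turns only a few degrees; clockwise never. Once free it springs up 6 mm and lifts straight off.
- holder: aluminium bottle holder screwed to the bench: base plate 130 (x) x 85 (y) x 4 mm with a square upright well in its middle, inside 61 x 61 mm, walls 6 mm, 36 mm high, flared rim to 46 mm. Origin: centre of its underside; z up; x and y square to the well. It keeps the bottle from turning; the bottle may stand in it any of the four ways round.
- holder_in (a point): centre of the holder's inner floor, 4 mm above the bench; the bottle's origin comes here when it is fully seated
- socket: bystander: chrome spark plug socket, 64 mm long, 21 mm thick, lying in the bin's other compartment; leave alone
- pawl: bystander: red nylon starter pawl, 45 x 22 x 8 mm, lying on the bench between bin and holder; leave alone
- mount: bystander: black rubber carburetor mount block 55 x 45 x 22 mm on the bench beyond the work; leave alone
- probe: bystander: brass tachometer probe, 155 mm long, 18 mm wide, 13 mm high, lying on the bench beyond the work; leave alone
Not all that is in view belongs to the job. Leave any yellow look-alike of the cap alone.

How it is judged (in metres and radians):
On the way, in this order (a step that is already met when the one before it is completed fails the run):
1. the bottle is lifted clear of the bin with its cap on (height (world z) of bottle above 0.065 m and z of cap in the frame of bottle below 0.093 m), for 0.1 s.
2. the bottle stands fully down in the holder with its cap still on (distance between bottle and holder_in below 0.008 m and angle between bottle's own z axis and vertical below 0.1 rad and z of cap in the frame of bottle below 0.093 m), for 0.2 s.
3. the cap is off, lifted above the neck (distance between bottle and holder_in below 0.012 m and z of cap in the frame of bottle above 0.15 m), for 0.1 s.
At the end, for the whole second after the job is handed in: the bottle stands upright (0.1 rad) and fully down in the holder (within 8 mm) and the fingers alone hold the cap still, level (0.3 rad), over the bottle (within 30 mm sideways), its rim 150 to 280 mm above the bottle's underside (32 to 162 mm above the plunger) (distance between bottle and holder_in below 0.008 m and angle between bottle's own z axis and vertical below 0.1 rad and linear speed of each of bottle, cap below 0.03 m/s and z of cap in the frame of bottle between 0.15 and 0.28 m and horizontal distance between cap and bottle below 0.03 m and angle between cap's own z axis and vertical below 0.3 rad and contact force between cap and the fingers above 1 N and contact force between cap and bottle below 0.1 N); the arm keeps its last pose, push and grip.
It fails at once if the bottle is tipped more than 0.5 rad (angle between bottle's own z axis and vertical above 0.5 rad).
It fails at once if a bystander part is moved more than 40 mm (distance of any of socket, pawl, mount, probe from where it was at the start of the episode above 0.04 m).
It also fails if it takes over 54 s, if anything falls off the work surface, if the arm or the gripper's body presses on something with over 40 N, if the wrist force passes 120 N, or if a joint passes its speed limit or range.

ROBOT

A 6-joint arm with a two-finger parallel gripper is mounted at the origin on the work surface. World frame = base frame: x ahead of the robot, y to its left, z up, the work surface at z = 0. Lengths are in mm, angles in rad, forces in N, time in s.
With the tool pointing down it reaches from about 425 to 1125 mm from the base axis. Payload 14.9 kg.
Tool frame: the origin (TCP) lies at the very end of the fingers, on their centre line; the grasp point (between the pads) lies 19 mm behind it; z points along the fingers, y is the line along which they close (so a half turn about z gives the same grasp; the last joint's range is limited). The gripper opens to 91 mm and grips with 3 to 60 N. Pads are 32 mm wide; open, the fingers measure 118 mm over their backs; the gripper's body (76 mm by 178 mm) begins 60 mm behind the grasp point.
Start: joints at [-1.378, 0.379, 1.734, -0, 1.028, -0.033], TCP at [156.715, -682.245, 213.932] pointing down, gripper open.
Joint ranges: [-2.77, 2.77], [-0.74, 2.19], [0, 2.66], [-1.06, 4.2], [0.31, 2.87], [-3.08, 3.08]. Speed limits (rad/s): [1.89, 1.89, 2.39, 3.14, 3.14, 3.14].

INTERFACE

Orientations are given as a unit quaternion [w, x, y, z].
In Python, from workcell import r, optics gives the robot as it stands. The module is installed in compiled form; this text tells all that it offers.
- The arm moves only by the tool jog_arm, never from a script. Its argument "plan" is a list of rows, each a list of 6 numbers: the shift along the tool's x, y, z as a fraction of full scale, then the turn, a rotation vector about the tool's x, y, z as a fraction of full scale. A call has 1 to 20 rows; each row shifts and turns the commanded pose from where the row before left it, along the tool's axes as they then stand; what a row does not reach is not made up. Full scale, the value 1, is 0.75 m for a shift and 0.15 rad for a turn. A row lasts 1/10 s, in which the tool goes at most 50 mm and 8.59 degrees, less where a joint would pass 70% of its speed; a pose out of reach is approached as far as the arm can. A call with a number of a shift or a turn outside -1 to 1 is refused whole. A call with a gripper value outside its range is refused whole. "hand" is the opening, from 0 (shut) to 1 (fully open), set as the call begins (left out, the last holds). The fingers move at their own pace and stop on an object; the grip force is fixed at half the most. Time passes only in rows, so rows that do not move let the fingers close. It gives the time, the measured TCP pose, the force, the opening and the grip force at its end, in the units of the state.
- r.state(): the state, without advancing time (a new reading comes with each control period).
- optics.capture(name): name is "side" or "top" or "wrist"; returns the picture (384x512x3 uint8, red, green, blue); there is no depth.
- optics.camera_model(name): a dict with "K" (3x3 intrinsics, pixels), "camera_from_world" (4x4, takes a point from world to camera coordinates); the wrist camera has in their place "hand_eye" (4x4, takes a point from camera to tool coordinates, whose origin is the TCP and whose axes are the flange's). Camera axes: x right, y down, z forward; pixel columns grow to the right and rows downward; lengths in mm; the calibration is good to about 2 mm. The wrist camera is an equidistant fisheye: a pixel r from the principal point sees the ray r / f radians off the axis. A picture is of the moment at which its call begins: read the wrist's pose just before it. camera_model takes no time and is no camera call.
- r.hand_in(): hands the job in; it is judged then, once.
The state is a dict: "t": time; "qpos": joint angles; "joint_vel": joint speeds; "tau": joint torques, N m; "ee_pos": TCP position; "ee_rot": TCP orientation; "wrist_force": force on the tool from outside, world axes, zero at the start; "ft_torque": the same for the moment, N m; "opening": finger opening in mm; "finger_force": force on a finger pad.
Only numpy, scipy, OpenCV 4.12 (cv2) and the standard library are available. Lean on these libraries where they do the work, as an engineer would, in place of code of your own. Each camera call takes 0.05 s, during which the arm holds its last target. There are 200 camera calls.

## Working session

There is one attempt and no reset: what is moved stays moved. The work goes in short steps, Python scripts to look and compute and a tool call to move; the robot and the scene stay as the last step left them, time stands still between calls to the robot, and variables do not carry over. Pictures are saved under pics/ and viewed, at most 10 in all, crops included, and the job is handed in when it is done.

Besides the shell and the picture viewer there is one more tool, called after ">>>" by a JSON object that holds its "fn" and its "kwargs". jog_arm: Moves the arm, as the interface text tells. Its arguments: {"type":"object","properties":{"plan":{"type":"array"},"hand":{"type":"number"}},"required":["plan"]}

```bash
mkdir -p pics; python3 - <<'E'
from workcell import r,optics
import cv2,numpy as np
np.set_printoptions(suppress=True,precision=4)
print(r.state())
for n in ["top","side"]:
    im=optics.capture(n); cv2.imwrite(f"pics/{n}0.png",cv2.resize(im[:,:,::-1],(800,600),interpolation=cv2.INTER_CUBIC)); np.save(f"pics/{n}0.npy",im)
for n in ["top","side","wrist"]: print(n,optics.camera_model(n))
E
```

```text
{'t': 0.0, 'qpos': array([-1.3783,  0.3794,  1.7348, -0.    ,  1.0285, -0.0333]), 'joint_vel': array([-0.0008,  0.0009, -0.0002,  0.001 ,  0.0004, -0.001 ]), 'tau': array([  0.0029, -76.3711, -43.437 ,   0.0652,   0.0424,  -0.0001]), 'ee_pos': array([ 156.6181, -681.846 ,  213.3081]), 'ee_rot': array([-0.0005,  0.9936,  0.1127, -0.    ]), 'wrist_force': array([ 0.0381, -0.1451, -0.2213]), 'ft_torque': array([-0.0216,  0.0594, -0.0201]), 'finger_force': 0.0, 'opening': 91.19073292623186}
top {'K': array([[428.1084,   0.    , 243.9235],
       [  0.    , 428.1084, 189.6436],
       [  0.    ,   0.    ,   1.    ]]), 'camera_from_world': array([[  0.028 ,  -0.9995,  -0.0157, -18.8217],
       [ -0.9962,  -0.0266,  -0.0827, 620.1532],
       [  0.0822,   0.018 ,  -0.9965, 941.9293],
       [  0.    ,   0.    ,   0.    ,   1.    ]])}
side {'K': array([[457.3558,   0.    , 260.0996],
       [  0.    , 457.3558, 193.0902],
       [  0.    ,   0.    ,   1.    ]]), 'camera_from_world': array([[   0.9654,   -0.2602,    0.0151, -594.45  ],
       [  -0.1608,   -0.6403,   -0.7511,  175.634 ],
       [   0.2051,    0.7227,   -0.6601,  950.8957],
       [   0.    ,    0.    ,    0.    ,    1.    ]])}
wrist {'K': array([[297.3186,   0.    , 253.0131],
       [  0.    , 297.3186, 188.7954],
       [  0.    ,   0.    ,   1.    ]]), 'hand_eye': array([[   0.0007,   -0.9683,   -0.25  ,   70.9379],
       [   1.    ,    0.0007,   -0.    ,    0.6939],
       [   0.0002,   -0.25  ,    0.9683, -170.7917],
       [   0.    ,    0.    ,    0.    ,    1.    ]])}
```

View pics/top0.png

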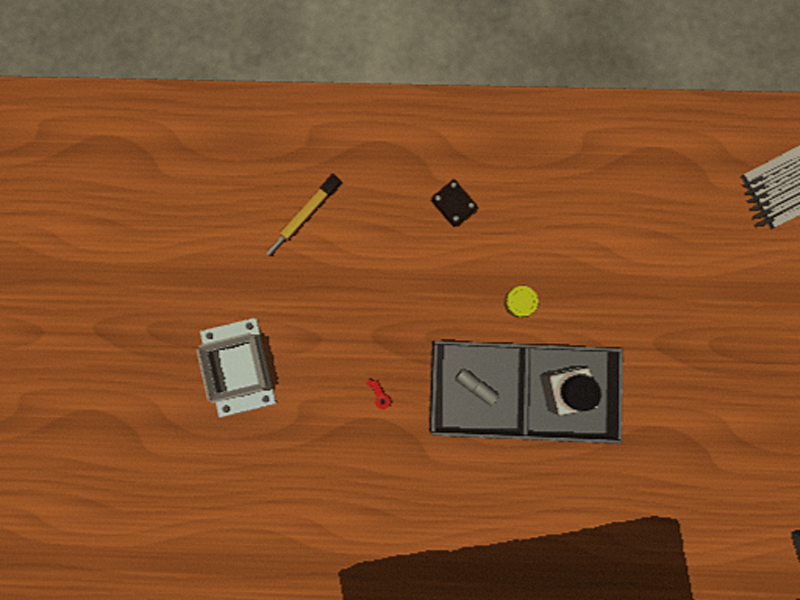

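View pics/side0.png

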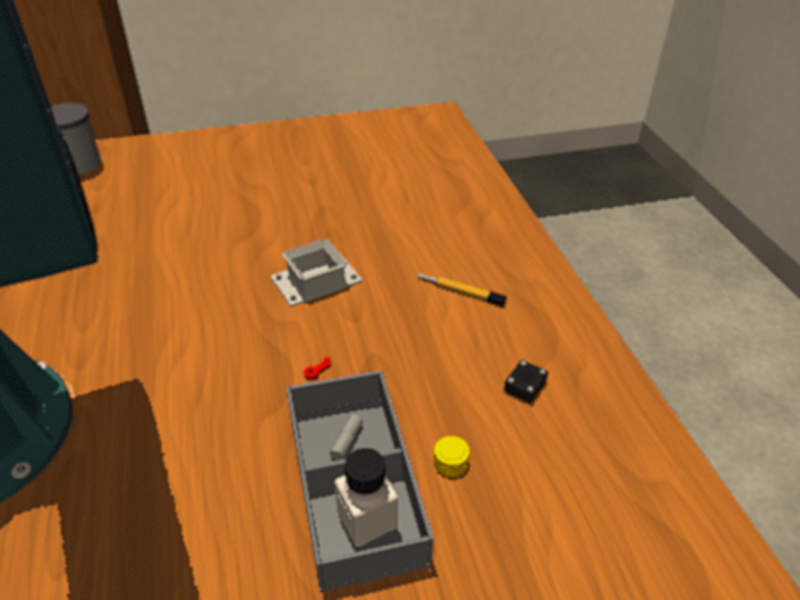

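The top view shows the black cap at about (580,391), the bottle's white shoulder left of it at (570,390), and the holder at (237,367) with its plate turned about 12°. The side view shows the bottle at (366,500), capped at (365,470), and the holder at (316,270). The yellow cap is a decoy. Next I fit projected silhouettes to both pictures.

```bash
cat > h.py <<'E'
import numpy as np,cv2
from scipy.optimize import minimize
S=8
def proj(m,P):
    c=P@m["camera_from_world"][:3,:3].T+m["camera_from_world"][:3,3]
    q=c@m["K"].T; return q[:,:2]/q[:,2:]
def hull(m,parts,shape):
    o=np.zeros(shape,np.uint8)
    for P in parts:
        h=cv2.convexHull(np.round(proj(m,P)*16).astype(np.int32)); cv2.fillConvexPoly(o,h,1,cv2.LINE_8,4)
    return o
def ring(r,z,n=40):
    a=np.linspace(0,2*np.pi,n,False); return np.c_[r*np.cos(a),r*np.sin(a),0*a+z]
def box(a,b,z0,z1): return np.array([[x*a/2,y*b/2,z] for x in(-1,1) for y in(-1,1) for z in(z0,z1)],float)
def place(parts,x,y,t,z0=0):
    R=np.array([[np.cos(t),-np.sin(t),0],[np.sin(t),np.cos(t),0],[0,0,1]]); return [p@R.T+[x,y,z0] for p in parts]
def pix2w(m,uv,z):
    T=m["camera_from_world"];d=T[:3,:3].T@np.linalg.inv(m["K"])@[*uv,1]; o=-T[:3,:3].T@T[:3,3]; return o+d*(z-o[2])/d[2]
E
python3 - <<'E'
from h import *
from workcell import optics
M={n:optics.camera_model(n) for n in("top","side")}; I={n:np.load(f"pics/{n}0.npy") for n in M}
def roi(mask,x0,y0,x1,y1):
    o=np.zeros_like(mask);s=np.s_[int(y0/1.5625):int(y1/1.5625),int(x0/1.5625):int(x1/1.5625)];o[s]=mask[s];return o
def big(m):
    n,l,s,_=cv2.connectedComponentsWithStats(m.astype(np.uint8));return (l==1+s[1:,4].argmax()).astype(np.uint8)
dark={n:I[n].max(2)<45 for n in M}
cap={"top":big(roi(dark["top"],555,360,603,416)),"side":big(roi(dark["side"],340,445,390,495))}
hsv={n:cv2.cvtColor(I[n],cv2.COLOR_RGB2HSV) for n in M}
grey={n:(hsv[n][...,1]<75) for n in M}
hold={"top":big(roi(grey["top"],185,305,290,430)),"side":big(roi(grey["side"],262,230,370,312))}
br={n:(I[n].min(2)>125) for n in M}
bot={"top":big(roi(br["top"],535,355,610,425))|cap["top"],"side":big(roi(br["side"],325,470,400,550))|cap["side"]}
b8=cv2.imread
def fit(parts,mask,x0,z0,cams,nm):
    def f(p):
        c=0
        for n in cams:
            h=hull(M[n],place(parts,p[0],p[1],p[2],z0),mask[n].shape)
            g=cv2.GaussianBlur(h.astype(np.float32),(0,0),.8)-cv2.GaussianBlur(mask[n].astype(np.float32),(0,0),.8); c+=(g**2).sum()
        return c
    best=min((minimize(f,[x0[0],x0[1],t],method="Nelder-Mead",options=dict(initial_simplex=[[x0[0]+a,x0[1]+b,t+c] for a,b,c in((0,0,0),(8,0,.1),(0,8,.1),(-5,-5,-.15))])) for t in x0[2]),key=lambda q:q.fun)
    print(nm,cams,best.x.round(3),"cost",round(best.fun,1),[int(mask[n].sum()) for n in cams])
    return best.x
pc=pix2w(M["top"],[580/1.5625,391/1.5625],121);ph=pix2w(M["top"],[237/1.5625,367/1.5625],20);print(pc,ph)
capP=[np.r_[ring(22,90),ring(22,116)]]
botP=[np.r_[box(56,56,6,72),box(47,47,0,6)],np.r_[ring(21,72),ring(21,83)]]+capP
holP=[box(130,85,0,4),np.r_[box(73,73,0,36),box(80,80,46,46)]]
ts=[-.5,-.2,.1,.4,.7]
for c in(["top"],["side"],["top","side"]):
    fit(capP,cap,[*pc[:2],[0]],5,c,"cap"); fit(botP,bot,[*pc[:2],ts],5,c,"bot"); 
    fit(holP,hold,[*ph[:2],[-.4,0,.3,1.2,1.6,2]],0,c,"holder")
vis=[]
for n in("top","side"):
    v=np.stack([hold[n]*120+bot[n]*120,cap[n]*255,I[n][...,1]],2).astype(np.uint8); vis.append(v[120:300,100:420] if n=="top" else v[140:365,150:300])
cv2.imwrite("pics/m.png",cv2.resize(vis[0],None,fx=2,fy=2)); 
cv2.imwrite("pics/m2.png",cv2.resize(vis[1],None,fx=2.5,fy=2.5))
E
```

```text
[ 497.61195896 -261.88439504  121.        ] [512.74893078 203.85672403  20.        ]
cap ['top'] [ 4.95551e+02 -2.65818e+02 -8.90000e-02] cost 6.6 [455]
bot ['top'] [ 4.9176e+02 -2.7002e+02 -1.0100e-01] cost 326.3 [568]
holder ['top'] [5.11392e+02 2.07410e+02 3.24000e-01] cost 95.1 [2182]
cap ['side'] [ 4.94091e+02 -2.66485e+02 -1.18000e-01] cost 45.9 [599]
bot ['side'] [ 4.95866e+02 -2.34279e+02 -1.49000e-01] cost 903.5 [724]
holder ['side'] [5.11890e+02 2.05697e+02 3.07000e-01] cost 56.1 [1386]
cap ['top', 'side'] [ 4.95152e+02 -2.66345e+02 -1.02000e-01] cost 53.6 [455, 599]
bot ['top', 'side'] [ 4.93107e+02 -2.61488e+02 -2.62000e-01] cost 1345.4 [568, 724]
holder ['top', 'side'] [5.12200e+02 2.06302e+02 3.21000e-01] cost 161.2 [2182, 1386]
```

>>> {"fn": "jog_arm", "kwargs": {"plan": [[0.047,-0.0366,0,0,0,0],[0.047,-0.0366,0,0,0,0],[0.047,-0.0366,0,0,0,0],[0.047,-0.0366,0,0,0,0],[0.047,-0.0366,0,0,0,0],[0.047,-0.0366,0,0,0,0],[0.047,-0.0366,0,0,0,0],[0.047,-0.0366,0,0,0,0],[0.047,-0.0366,0,0,0,0],[0.047,-0.0366,0,0,0,0],[0.047,-0.0366,0,0,0,0],[0.047,-0.0366,0,0,0,0],[0,0,0.04,0,0,0],[0,0,0.04,0,0,0],[0,0,0,0,0,0],[0,0,0,0,0,0]], "hand": 1}}

```text
t: 1.7
ee_pos: [495.0, -266.5, 154.1]
ee_rot: [-0.0, 0.994, 0.113, -0.0]
wrist_force: [-0.2, -0.5, 0.4]
opening: 91.1
finger_force: 0.0
```

```bash
cat > shot.py <<'E'
import sys,pickle,cv2
from workcell import r,optics
n=sys.argv[1]; s=r.state(); im=optics.capture("wrist"); pickle.dump((s,im),open(f"pics/{n}.pkl","wb"))
cv2.imwrite(f"pics/{n}.png",cv2.resize(im[:,:,::-1],(800,600),interpolation=cv2.INTER_CUBIC)); print(s["t"],s["ee_pos"],s["ee_rot"],s["qpos"],s["wrist_force"])
E
python3 shot.py w1
```

```text
1.7 [ 495.02470451 -266.50814685  154.12582063] [-3.56453075e-04  9.93640781e-01  1.12595047e-01 -4.75975211e-04] [-5.35325731e-01  2.47934841e-01  2.04249235e+00 -8.48293160e-06
  8.52354755e-01  8.09807501e-01] [-0.24073464 -0.54363145  0.42406995]
```

View pics/w1.png

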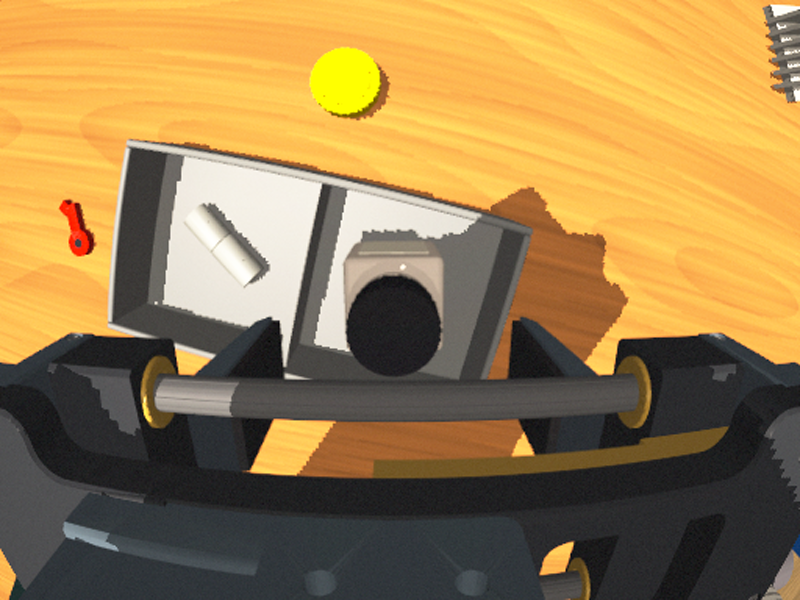

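>>> {"fn": "jog_arm", "kwargs": {"plan": [[0.0163,-0.0608,0,0,0,0],[0.0163,-0.0608,0,0,0,0],[0.0163,-0.0608,0,0,0,0],[0.0163,-0.0608,0,0,0,0],[0.0163,-0.0608,0,0,0,0],[0.0163,-0.0608,0,0,0,0],[0.0163,-0.0608,0,0,0,0],[0.0163,-0.0608,0,0,0,0],[0.0163,-0.0608,0,0,0,0],[0.0163,-0.0608,0,0,0,0],[0,0,0,0,0,0],[0,0,0,0,0,0]]}}

```text
t: 2.95
ee_pos: [512.9, 206.0, 155.3]
ee_rot: [-0.0, 0.994, 0.113, 0.001]
wrist_force: [1.0, -0.8, 0.0]
opening: 91.5
finger_force: 0.0
```

```bash
python3 shot.py w2
```

```text
2.95 [512.87773568 205.98522114 155.2895817 ] [-1.56014831e-04  9.93546106e-01  1.13425378e-01  8.91701000e-04] [ 3.39784782e-01  2.30692275e-01  2.06228609e+00 -1.27793710e-04
  8.46806330e-01  1.68332556e+00] [ 1.03597779 -0.75170578  0.03590513]
```

View pics/w2.png

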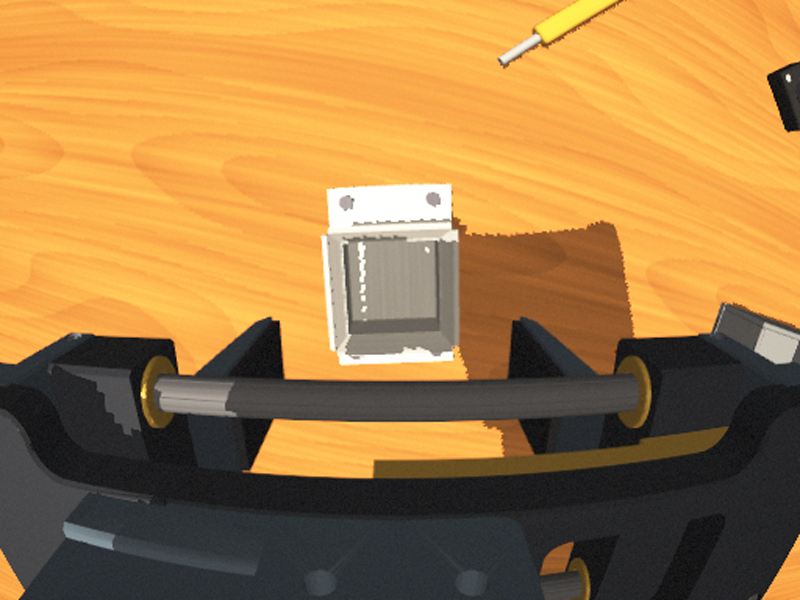

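The wrist view of the bottle puts its shoulder edge at x=345–443, y≈260 and the cap disc at about (394,326). The holder view puts the far plate corners at (328,189) and (451,184) and the well inside at about (344–438, 240–330). Both are nearly square to the tool, so I measure the edges.

```bash
cat >> h.py <<'E'
from scipy.spatial.transform import Rotation as Rot
from workcell import optics as _o
W=_o.camera_model("wrist")
def cam(s):
    w,x,y,z=s["ee_rot"];T=np.eye(4);T[:3,:3]=Rot.from_quat([x,y,z,w]).as_matrix();T[:3,3]=s["ee_pos"];return T@W["hand_eye"]
def wp(s,uv,z):   # full-res pixel -> world at height z
    T=cam(s);a=(np.array(uv)-[W["K"][0,2],W["K"][1,2]])/W["K"][0,0];r=np.hypot(*a);d=np.array([*(a/r*np.sin(r)),np.cos(r)])
    d=T[:3,:3]@d;return (T[:3,3]+d*(z-T[2,3])/d[2])[:2]
def wproj(s,P):
    T=cam(s);c=(np.atleast_2d(P)-T[:3,3])@T[:3,:3];r=np.hypot(c[:,0],c[:,1]);th=np.arctan2(r,c[:,2])
    return c[:,:2]/r[:,None]*th[:,None]*W["K"][0,0]+[W["K"][0,2],W["K"][1,2]]
E
python3 - <<'E'
from h import *
import pickle
f=lambda s,l,z:np.array([wp(s,(np.array(p)+.5)/1.5625-.5,z) for p in l])
s,im=pickle.load(open("pics/w1.pkl","rb"))
b=f(s,[(345,260),(443,260),(347,345)],77);print("shoulder",b.round(1),np.linalg.norm(b[0]-b[1]),np.arctan2(*(b[0]-b[1])[::-1])-np.pi/2,np.arctan2(*(b[0]-b[2])[::-1]))
m=(im.max(2)<45).astype(np.uint8);m[:170]=0;m[242:]=0;m[:,:222]=0;m[:,284:]=0
ys,xs=np.nonzero(m);c,rd=cv2.minEnclosingCircle(np.c_[xs,ys].astype(np.float32));print("cap px",c,rd,"world",wp(s,c,121))
print("decoy",f(s,[(345,82)],26))
s2,im2=pickle.load(open("pics/w2.pkl","rb"))
p=f(s2,[(328,189),(451,184)],4);print("plate",p,np.linalg.norm(p[0]-p[1]),np.arctan2(*(p[0]-p[1])[::-1])-np.pi/2)
q=f(s2,[(322,236),(458,229),(331,350),(460,347)],46);print("rim",q,q.mean(0),np.linalg.norm(q[0]-q[1]),np.linalg.norm(q[2]-q[0]))
q=f(s2,[(344,240),(438,240)],4);print("floor",np.linalg.norm(q[0]-q[1]))
def ov(im,s,sets,x0,y0,w,h,k):
    v=cv2.resize(im[y0:y0+h,x0:x0+w,::-1],None,fx=k,fy=k,interpolation=cv2.INTER_CUBIC)
    for P,col in sets: cv2.polylines(v,[np.round((wproj(s,P)-[x0,y0]+.5)*k-.5).astype(np.int32)],True,col,1)
    return v
sq=lambda a,b,z:np.array([[a/2,b/2,z],[a/2,-b/2,z],[-a/2,-b/2,z],[-a/2,b/2,z]],float)
B=lambda P:place([P],495,-266,.226)[0]+[0,0,5]
t=np.arctan2(*(p[0]-p[1])[::-1])-np.pi/2; mid=p.mean(0)-65*np.array([np.cos(t),np.sin(t)]);print("holder est",mid,t)
H=lambda P:place([P],*mid,t)[0]
v1=ov(im,s,[(B(sq(56,56,72)),(0,0,255)),(B(ring(22,116)),(0,255,0)),(B(sq(47,47,0)),(255,0,0))],200,130,100,120,4)
v2=ov(im2,s2,[(H(sq(130,85,4)),(0,0,255)),(H(sq(61,61,4)),(0,255,0)),(H(sq(61,61,36)),(255,0,0))],200,110,100,125,4)
v=np.hstack([v1,cv2.resize(v2,(400,480))if 0 else v2[:480]]);cv2.imwrite("pics/ov1.png",v)
E
```

```text
shoulder [[ 515.  -234.3]
 [ 526.9 -286.2]
 [ 467.  -245.1]] 53.26509956256453 0.22635503230794907 0.22116286810827418
cap px (251.0, 208.41270446777344) 31.980674743652344 world [ 498.4022254  -264.92857214]
decoy [[ 618.46045409 -205.59250777]]
plate [[564.82073775 265.43004731]
 [587.27293532 183.33478215]] 85.11012711515446 0.2669614209758673
rim [[538.14570539 257.34604223]
 [561.00394311 177.51391777]
 [466.65848053 237.65311067]
 [487.62219835 156.60880881]] [513.35758184 207.28046987] 83.04015370516197 74.15008342188591
floor 65.83828220749464
holder est [513.34933606 207.2353032 ] 0.2669614209758673
```

View pics/ov1.png

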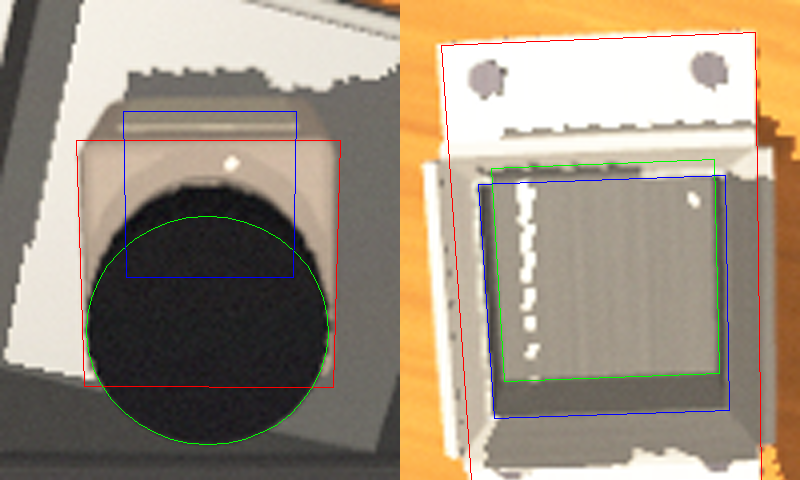

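The overlay shows both models matching: the bottle at (495,-266) with yaw 0.226, and the holder at (513.3,207.2) with yaw 0.267. Going back to grip the cap.

>>> {"fn": "jog_arm", "kwargs": {"plan": [[-0.01645,0.0608,0,0,0,0],[-0.01645,0.0608,0,0,0,0],[-0.01645,0.0608,0,0,0,0],[-0.01645,0.0608,0,0,0,0],[-0.01645,0.0608,0,0,0,0],[-0.01645,0.0608,0,0,0,0],[-0.01645,0.0608,0,0,0,0],[-0.01645,0.0608,0,0,0,0],[-0.01645,0.0608,0,0,0,0],[-0.01645,0.0608,0,0,0,0],[0,0,0,0,0,0],[0,0,0.021,0,0,0],[0,0,0.021,0,0,0],[0,0,0.021,0,0,0],[0,0,0.021,0,0,0],[0,0,0,0,0,0],[0,0,0,0,0,0]]}}

```text
t: 4.7
ee_pos: [494.1, -266.2, 90.4]
ee_rot: [-0.0, 0.994, 0.113, -0.0]
wrist_force: [-0.7, 0.1, -0.1]
opening: 91.5
finger_force: 0.0
```

>>> {"fn": "jog_arm", "kwargs": {"plan": [[0,0,0,0,0,0],[0,0,0,0,0,0],[0,0,0,0,0,0],[0,0,0,0,0,0],[0,0,0,0,0,0],[0,0,0,0,0,0],[0,0,0,0,0,0],[0,0,0,0,0,0],[0,0,0,0,0,0],[0,0,0,0,0,0]], "hand": 0}}

```text
t: 5.7
ee_pos: [494.1, -266.7, 90.9]
ee_rot: [-0.0, 0.994, 0.113, -0.0]
wrist_force: [-0.1, 0.4, 1.0]
opening: 43.6
finger_force: 30.0
```

>>> {"fn": "jog_arm", "kwargs": {"plan": [[0,0,-0.005,0,0,0],[0,0,-0.01,0,0,0],[0,0,-0.02,0,0,0],[0,0,-0.02,0,0,0],[0,0,-0.02,0,0,0],[0,0,-0.02,0,0,0],[0,0,-0.02,0,0,0],[0,0,-0.02,0,0,0],[0,0,-0.015,0,0,0],[0,0,-0.007,0,0,0],[0,0,0,0,0,0],[0,0,0,0,0,0]]}}

```text
t: 6.9
ee_pos: [493.9, -266.6, 208.2]
ee_rot: [-0.0, 0.994, 0.113, -0.0]
wrist_force: [0.0, -0.1, -1.9]
opening: 43.9
finger_force: 30.0
```

```bash
python3 shot.py w3; python3 - <<'E'
from workcell import optics
import cv2
a=optics.capture("side")[150:390,150:450,::-1];cv2.imwrite("pics/s3.png",cv2.resize(a,None,fx=2,fy=2,interpolation=cv2.INTER_CUBIC))
E
```

```text
6.9 [ 493.87336426 -266.62475507  208.20867946] [-2.03362592e-04  9.93634560e-01  1.12651015e-01 -2.61799496e-04] [-5.36558464e-01  1.69715721e-01  2.01987088e+00  8.92989816e-06
  9.52669023e-01  8.08451377e-01] [ 0.03373906 -0.05619432 -1.91449233]
```

View pics/s3.png

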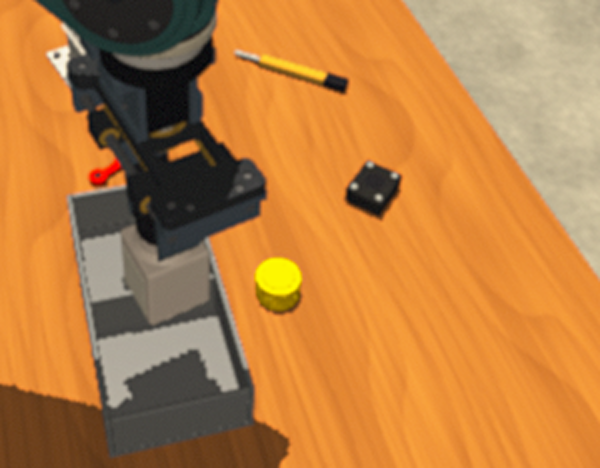

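The side view shows the bottle hanging upright from the gripper, clear of the bin, bottom edge at about (175,310). Carrying it to the holder.

>>> {"fn": "jog_arm", "kwargs": {"plan": [[0.007,-0.0254,0,0,0,0],[0.0139,-0.0508,0,0,0,0],[0.0139,-0.0508,0,0,0,0],[0.0139,-0.0508,0,0,0,0],[0.0139,-0.0508,0,0,0,0],[0.0139,-0.0508,0,0,0,0],[0.0139,-0.0508,0,0,0,0],[0.0139,-0.0508,0,0,0,0],[0.0139,-0.0508,0,0,0,0],[0.0139,-0.0508,0,0,0,0],[0.0139,-0.0508,0,0,0,0],[0.0139,-0.0508,0,0,0,0],[0.007,-0.0254,0,0,0,0],[0,0,0,0,0,-0.14],[0,0,0,0,0,-0.14],[0,0,0,0,0,0],[0,0,0,0,0,0],[0,0,0,0,0,0]]}}

```text
t: 8.8
ee_pos: [513.8, 206.2, 208.7]
ee_rot: [0.0, 0.991, 0.133, -0.0]
wrist_force: [0.1, 0.4, -1.9]
opening: 43.3
finger_force: 30.0
```

```bash
python3 shot.py w4
```

```text
8.8 [513.82177827 206.15941967 208.70045319] [ 2.21868399e-05  9.91129856e-01  1.32896984e-01 -1.75162399e-05] [ 3.39483994e-01  1.56445342e-01  2.03462726e+00 -4.45612000e-05
  9.50563431e-01  1.64372358e+00] [ 0.07726976  0.40941928 -1.87764904]
```

View pics/w4.png

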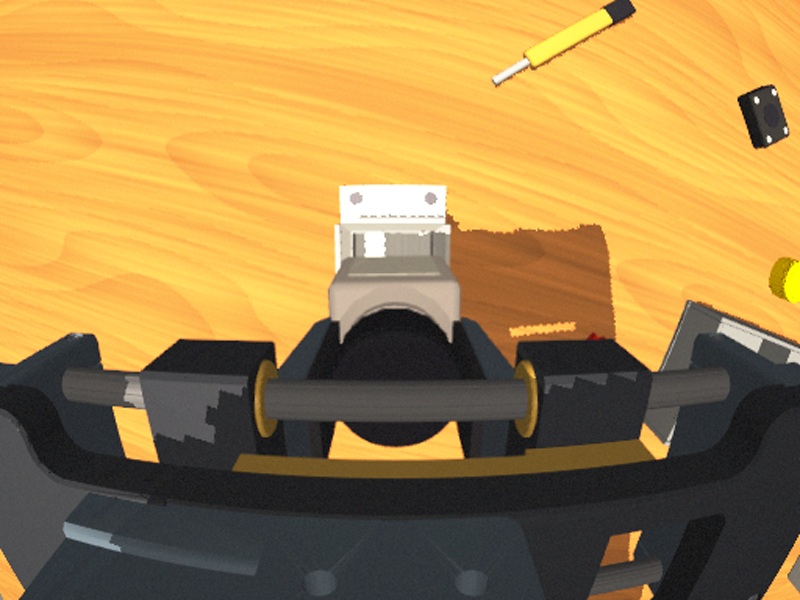

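The bottle sits square over the well, shoulder edges at x=343–455 against the plate at 340–447. Lowering it.

>>> {"fn": "jog_arm", "kwargs": {"plan": [[0,-0.0015,0.0187,0,0,0],[0,0,0.0187,0,0,0],[0,0,0.0187,0,0,0],[0,0,0.0187,0,0,0],[0,0,0.0187,0,0,0],[0,0,0.0067,0,0,0],[0,0,0.0067,0,0,0],[0,0,0.0067,0,0,0],[0,0,0.0067,0,0,0],[0,0,0,0,0,0]]}}

```text
t: 9.85
ee_pos: [513.3, 207.9, 118.0]
ee_rot: [0.0, 0.991, 0.134, -0.0]
wrist_force: [-0.3, -0.3, -1.9]
opening: 43.9
finger_force: 30.0
```

>>> {"fn": "jog_arm", "kwargs": {"plan": [[0,0,0.0053,0,0,0],[0,0,0.0053,0,0,0],[0,0,0.0053,0,0,0],[0,0,0.0053,0,0,0],[0,0,0,0,0,0]]}}

```text
t: 10.35
ee_pos: [513.1, 207.8, 101.9]
ee_rot: [0.0, 0.991, 0.134, -0.0]
wrist_force: [-1.1, 0.1, -0.8]
opening: 43.8
finger_force: 30.0
```

>>> {"fn": "jog_arm", "kwargs": {"plan": [[0,0,0.004,0,0,0],[0,0,0.004,0,0,0],[0,0,0.004,0,0,0],[0,0,0.0027,0,0,0],[0,0,0,0,0,0],[0,0,0,0,0,0]]}}

```text
t: 10.95
ee_pos: [513.5, 208.0, 91.5]
ee_rot: [-0.0, 0.991, 0.133, -0.0]
wrist_force: [-0.2, -0.2, -1.6]
opening: 43.7
finger_force: 30.0
```

>>> {"fn": "jog_arm", "kwargs": {"plan": [[0,0,0.0013,0,0,0],[0,0,0.0013,0,0,0],[0,0,0,0,0,0],[0,0,0,0,0,0]]}}

```text
t: 11.35
ee_pos: [513.7, 208.1, 89.9]
ee_rot: [-0.0, 0.991, 0.133, 0.0]
wrist_force: [-1.1, 0.5, 3.8]
opening: 43.7
finger_force: 30.0
```

>>> {"fn": "jog_arm", "kwargs": {"plan": [[0,0,0.002,0,0,0],[0,0,0.002,0,0,0],[0,0,0.002,0,0,0],[0,0,0.002,0,0,0],[0,0,0,0,0,0],[0,0,0,0,0,0]]}}

```text
t: 11.95
ee_pos: [513.9, 208.2, 84.0]
ee_rot: [-0.0, 0.991, 0.133, 0.0]
wrist_force: [-1.7, 2.1, 8.7]
opening: 43.5
finger_force: 30.0
```

>>> {"fn": "jog_arm", "kwargs": {"plan": [[0,0,0.0013,0,0,0],[0,0,0.0013,0,0,0],[0,0,0,0,0,0],[0,0,0,0,0,0]]}}

```text
t: 12.35
ee_pos: [514.1, 208.5, 82.7]
ee_rot: [-0.0, 0.991, 0.133, 0.001]
wrist_force: [-5.2, 2.8, 19.3]
opening: 43.7
finger_force: 30.0
```

At the hard stop with 19 N. Twisting counter-clockwise by about 60°.

>>> {"fn": "jog_arm", "kwargs": {"plan": [[0,0,0,0,0,-0.6],[0,0,0,0,0,-0.6],[0,0,0,0,0,-0.6],[0,0,0,0,0,-0.6],[0,0,0,0,0,-0.6],[0,0,0,0,0,-0.6],[0,0,0,0,0,-0.6],[0,0,0,0,0,-0.6],[0,0,0,0,0,-0.6],[0,0,0,0,0,-0.6],[0,0,0,0,0,-0.6],[0,0,0,0,0,-0.6],[0,0,0,0,0,0],[0,0,0,0,0,0]]}}

```text
t: 13.75
ee_pos: [514.6, 208.4, 82.6]
ee_rot: [0.0, 0.781, 0.624, 0.001]
wrist_force: [-0.6, 1.8, 14.2]
opening: 43.9
finger_force: 30.0
```

```bash
python3 -c "
from workcell import r;s=r.state();print(s['wrist_force'],s['ft_torque'],s['qpos'],s['ee_pos'])"
```

```text
[-0.63746434  1.78140059 14.21354281] [ 0.13424545 -0.04784664  0.03748891] [ 3.42724526e-01  3.52485654e-01  2.07561812e+00 -6.73873305e-05
  7.11106833e-01  5.65471101e-01] [514.64206755 208.35320225  82.58032335]
```

>>> {"fn": "jog_arm", "kwargs": {"plan": [[0,0,-0.003,0,0,0],[0,0,-0.004,0,0,0],[0,0,-0.006,0,0,0],[0,0,-0.007,0,0,0],[0,0,-0.007,0,0,0],[0,0,-0.007,0,0,0],[0,0,0,0,0,0],[0,0,0,0,0,0]]}}

```text
t: 14.55
ee_pos: [513.4, 207.9, 107.1]
ee_rot: [0.0, 0.781, 0.624, 0.0]
wrist_force: [-0.6, -0.1, -1.4]
opening: 43.7
finger_force: 30.0
```

```bash
python3 shot.py w5
```

```text
14.55 [513.415293   207.89969131 107.14579681] [5.14864845e-06 7.81404364e-01 6.24025015e-01 2.10499834e-05] [3.42674373e-01 3.09919370e-01 2.07297281e+00 5.74563699e-06
 7.58657311e-01 5.65700177e-01] [-0.59471112 -0.08492202 -1.41671541]
```

View pics/w5.png

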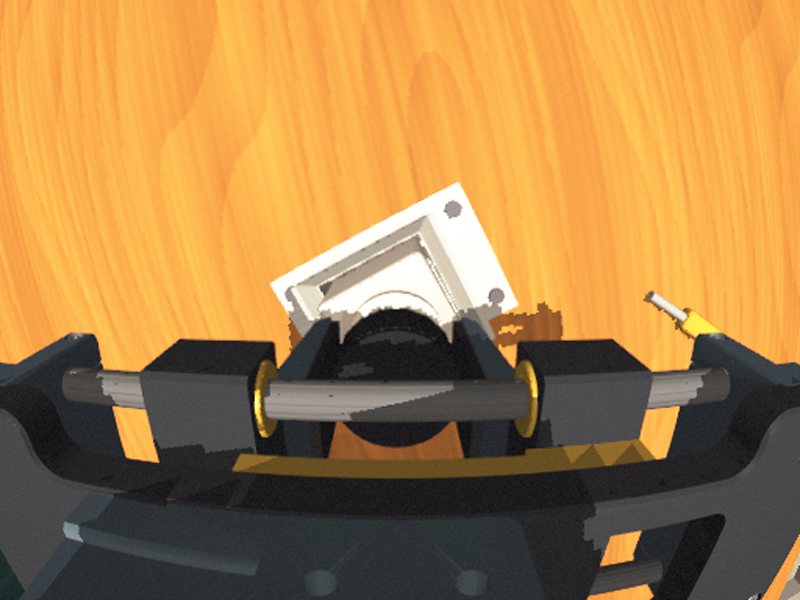

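The gripper holds the cap at about (395,375), and the bottle's shoulder corner shows at about (420,238), inside the well's far corner. I check whether that corner is at seated height.

```bash
python3 - <<'E'
from h import *
import pickle
s,im=pickle.load(open("pics/w5.pkl","rb"))
v=cv2.resize(im[100:260,160:360,::-1],None,fx=4,fy=4,interpolation=cv2.INTER_CUBIC)[:600]
sq=lambda a,z:np.array([[a/2,a/2,z],[a/2,-a/2,z],[-a/2,-a/2,z],[-a/2,a/2,z]],float)
for z,c in((0,(0,0,255)),(17,(255,0,0))):
  for P in(sq(56,76+z),ring(21,87+z)):
    cv2.polylines(v,[np.round((wproj(s,place([P],513.3,207.5,.267)[0])-[160,100]+.5)*4-.5).astype(np.int32)],True,c,1)
cv2.imwrite("pics/ov5.png",v)
E
```

```text
(no output)
```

View pics/ov5.png

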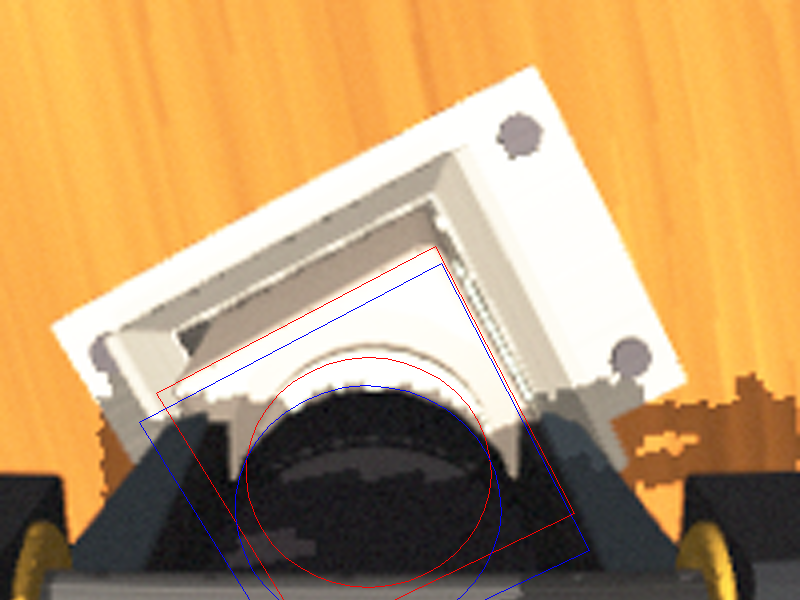

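The shoulder and collar match the seated (red) outline, so the cap is free and the bottle is down. Lifting straight up to about 80 mm clear.

>>> {"fn": "jog_arm", "kwargs": {"plan": [[0,0,-0.008,0,0,0],[0,0,-0.012,0,0,0],[0,0,-0.014,0,0,0],[0,0,-0.014,0,0,0],[0,0,-0.014,0,0,0],[0,0,-0.014,0,0,0],[0,0,-0.014,0,0,0],[0,0,-0.01,0,0,0],[0,0,-0.004,0,0,0],[0,0,0,0,0,0],[0,0,0,0,0,0],[0,0,0,0,0,0],[0,0,0,0,0,0]]}}

```text
t: 15.9
ee_pos: [513.3, 207.9, 184.7]
ee_rot: [-0.0, 0.781, 0.624, -0.0]
wrist_force: [0.5, -1.0, -1.0]
opening: 43.7
finger_force: 30.0
```

```bash
python3 - <<'E'
from workcell import optics
import cv2
a=optics.capture("side")[60:260,100:340,::-1];cv2.imwrite("pics/s6.png",cv2.resize(a,None,fx=3,fy=3,interpolation=cv2.INTER_CUBIC))
E
```

```text
(no output)
```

View pics/s6.png

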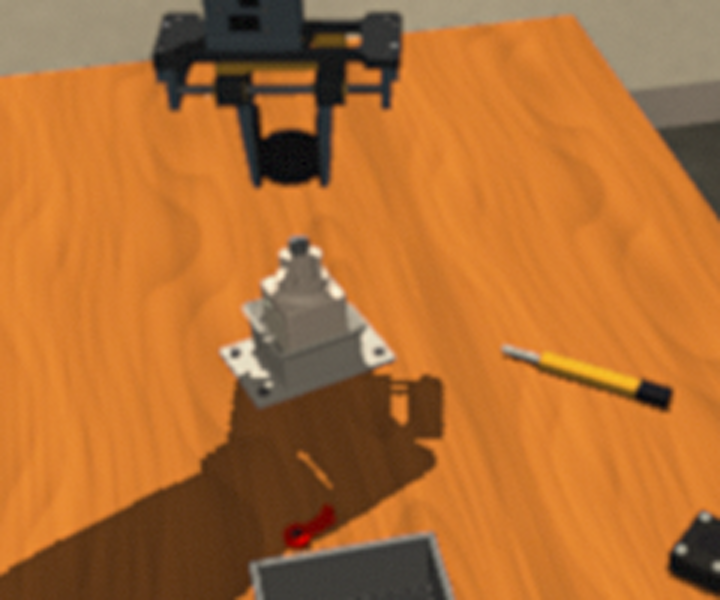

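The cap is held level at (290,157), directly above the open bottle, which stands seated in the holder with its plunger tip at (299,242). Handing in.

```bash
python3 -c "
from workcell import r;print(r.hand_in())"
```

```text
the job is handed in; nothing more can be done
None
```

The job is handed in (no verdict was returned): the bottle stands seated and upright in the holder, and the gripper holds the unlocked cap level above it, about 80 mm clear of the neck, after about 16 of the 54 s, with no sign of any bystander part moving in the pictures.

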